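# Lift the overheated flask off its heating block

### The job

The hotplate whose lamp is red has overheated: take its flask by the neck, lift it out of the heating block, keeping it upright, and hold it still over that same block with the bottom of the flask about 8 cm above the block, so that I can change the block. Hold it steady for three seconds and finish while still holding it there. Leave the other flask and everything else on the bench where it is.

Things in the scene. Friction and masses are not known exactly. Their poses are not given: they have to be found in the camera images.
- flask_a_mid (a point): Loose round-bottom glass flask of the left hotplate (0.26 kg nominal, unknown to +-30%), upright, 146 tall; this point is on its axis half-way up (73 above its lowest point). Round amber bulb 85 in diameter; clear straight neck 28 in diameter from 90 to 139 above the lowest point (the part to grip, best at 113), then a lip 33 in diameter up to 146. Its z axis runs up along the neck. (Sizes in mm.)
- flask_a: The same left flask; this origin is its lowest point. (Sizes in mm.)
- plate_a: Fixed hotplate stirrer standing on the left (the +y side), 260 long (x) by 160 wide, yawed a little. White top 85 high at its +x part; grey console with two black knobs (up to 72 high) and one lamp at its -x part, towards the robot. Origin: under its middle, on the table. (Sizes in mm.)
- plate_a_block (a point): Centre of the top rim of the round aluminium heating block (outer diameter 116, well 74 across, 40 high, rim 125 above the table) fixed on the left hotplate. The flask sits in its well, its lowest point about 21 below the rim. (Sizes in mm.)
- flask_b_mid (a point): Loose round-bottom glass flask of the right hotplate (0.26 kg nominal, unknown to +-30%), upright, 146 tall; this point is on its axis half-way up (73 above its lowest point). Round amber bulb 85 in diameter; clear straight neck 28 in diameter from 90 to 139 above the lowest point (the part to grip, best at 113), then a lip 33 in diameter up to 146. Its z axis runs up along the neck. (Sizes in mm.)
- flask_b: The same right flask; this origin is its lowest point. (Sizes in mm.)
- plate_b: Fixed hotplate stirrer standing on the right (the -y side), 260 long (x) by 160 wide, yawed a little. White top 85 high at its +x part; grey console with two black knobs (up to 72 high) and one lamp at its -x part, towards the robot. Origin: under its middle, on the table. (Sizes in mm.)
- plate_b_block (a point): Centre of the top rim of the round aluminium heating block (outer diameter 116, well 74 across, 40 high, rim 125 above the table) fixed on the right hotplate. The flask sits in its well, its lowest point about 21 below the rim. (Sizes in mm.)
- lamp_red: Red dome lamp, 30 in diameter and 35 high on a black foot, in the middle of the console of one of the two hotplates, 130 from that hotplate's block centre: that hotplate has overheated. Origin: underside of its foot, 56 above the table. (Sizes in mm.)
- lamp_green: The same lamp in green, on the other hotplate, which is in order. (Sizes in mm.)
- beaker: Bystander: empty clear glass beaker, 70 in diameter, 95 high, at the far side. Origin: underside. (Sizes in mm.)
- amber_bottle: Bystander: amber bottle with black cap, 72 in diameter, 170 high, at the far side. Origin: underside. (Sizes in mm.)
- jar: Bystander: white jar with blue cap, 60 in diameter, 70 high, at the far side. Origin: underside. (Sizes in mm.)
- reagent: Bystander: white bottle with red cap, 60 in diameter, 130 high, on the right. Origin: underside. (Sizes in mm.)
- spatula: Bystander: steel spatula, 200 long, lying on the left. Origin: underside. (Sizes in mm.)
- dish: Bystander: shallow white dish, 90 in diameter, 20 high, on the right near the robot. Origin: underside. (Sizes in mm.)

How it is judged:
On the way:
1. the flask of the red-lamp hotplate is held upright and still, clear above its block, for two seconds (((horizontal distance between lamp_red and plate_a_block below 0.18 m and z of flask_a_mid in the frame of plate_a_block between 0.123 and 0.193 m and horizontal distance between flask_a_mid and plate_a_block below 0.05 m and angle between flask_a_mid's own z axis and vertical below 0.12 rad and linear speed of flask_a below 0.03 m/s and angular speed of flask_a below 0.3 rad/s and contact force between flask_a and the fingers above 1.5 N and contact force between flask_a and plate_a below 0.1 N and contact force between flask_a and plate_b below 0.1 N and contact force between flask_a and flask_b below 0.1 N) or (horizontal distance between lamp_red and plate_b_block below 0.18 m and z of flask_b_mid in the frame of plate_b_block between 0.123 and 0.193 m and horizontal distance between flask_b_mid and plate_b_block below 0.05 m and angle between flask_b_mid's own z axis and vertical below 0.12 rad and linear speed of flask_b below 0.03 m/s and angular speed of flask_b below 0.3 rad/s and contact force between flask_b and the fingers above 1.5 N and contact force between flask_b and plate_a below 0.1 N and contact force between flask_b and plate_b below 0.1 N and contact force between flask_b and flask_a below 0.1 N))), for 2 s.
At the end, for the whole second after the job is handed in: Red-lamp flask held by the fingers alone, bottom 50-120 mm above its own block's rim, axis within 50 mm of the block centre, tilt under 0.12 rad, slower than 0.03 m/s and 0.3 rad/s, touching no hotplate or flask. Other flask within 20 mm, bystanders within 30 mm of their start (((horizontal distance between lamp_red and plate_a_block below 0.18 m and z of flask_a_mid in the frame of plate_a_block between 0.123 and 0.193 m and horizontal distance between flask_a_mid and plate_a_block below 0.05 m and angle between flask_a_mid's own z axis and vertical below 0.12 rad and linear speed of flask_a below 0.03 m/s and angular speed of flask_a below 0.3 rad/s and contact force between flask_a and the fingers above 1.5 N and contact force between flask_a and plate_a below 0.1 N and contact force between flask_a and plate_b below 0.1 N and contact force between flask_a and flask_b below 0.1 N) or (horizontal distance between lamp_red and plate_b_block below 0.18 m and z of flask_b_mid in the frame of plate_b_block between 0.123 and 0.193 m and horizontal distance between flask_b_mid and plate_b_block below 0.05 m and angle between flask_b_mid's own z axis and vertical below 0.12 rad and linear speed of flask_b below 0.03 m/s and angular speed of flask_b below 0.3 rad/s and contact force between flask_b and the fingers above 1.5 N and contact force between flask_b and plate_a below 0.1 N and contact force between flask_b and plate_b below 0.1 N and contact force between flask_b and flask_a below 0.1 N)) and not ((horizontal distance between lamp_green and plate_a_block below 0.18 m and distance of flask_a_mid from where it was at the start of the episode above 0.02 m) or (horizontal distance between lamp_green and plate_b_block below 0.18 m and distance of flask_b_mid from where it was at the start of the episode above 0.02 m)) and distance of each of beaker, amber_bottle, jar, reagent, spatula, dish from where it was at the start of the episode below 0.03 m); the arm keeps its last pose, push and grip.
It fails at once if the other flask is moved by more than 20 mm ((horizontal distance between lamp_green and plate_a_block below 0.18 m and distance of flask_a_mid from where it was at the start of the episode above 0.02 m) or (horizontal distance between lamp_green and plate_b_block below 0.18 m and distance of flask_b_mid from where it was at the start of the episode above 0.02 m)).
It fails at once if a flask is tipped by more than 0.4 rad (angle between any of flask_a_mid, flask_b_mid's own z axis and vertical above 0.4 rad).
It fails at once if a bystander is moved by more than 30 mm (distance of any of beaker, amber_bottle, jar, reagent, spatula, dish from where it was at the start of the episode above 0.03 m).
It also fails if it takes over 38 s, if anything falls off the work surface, if the arm or the gripper's body presses on something with over 40 N, if the wrist force passes 120 N, or if a joint passes its speed limit or range.

### The arm

A 6-joint arm with a two-finger parallel gripper is mounted at the origin on the work surface. World frame = base frame: x ahead of the robot, y to its left, z up, the work surface at z = 0. Lengths are in m, angles in rad, forces in N, time in s.
With the tool pointing down it reaches from about 0.25 to 0.725 m from the base axis. Payload 4 kg.
Tool frame: the origin (TCP) lies on the centre line of the jaws, within the pads' length; the fingertips stand 11 mm ahead of it and the grasp point (between the pads) lies 8 mm behind it; z points along the fingers, x is the direction in which the jaws open and shut, and the axes are right-handed (so a half turn about z gives the same grasp; the last joint's range is limited). The gripper opens to 85 mm and grips with 20 to 120 N. Pads are 22 mm wide; open, the fingers measure 114 mm over their backs; the gripper's body (76 mm by 85 mm) begins 54 mm behind the grasp point. The pads swing forward as they close: fully open they stand 13 mm farther back than shut.
Start: joints at [-1.124, 0.241, 0.005, 1.335, 0, 1.571], TCP at [0.216, -0.451, 0.242] pointing down, gripper open.
Joint ranges: [-2.72, 2.72], [-1.05, 1.87], [-1.09, 1.28], [-1.99, 2.15], [-1.42, 1.44], [-3.14, 3.14]. Speed limits (rad/s): [2.79, 2.79, 3.14, 3.14, 3.14, 3.14].

### API

Orientations are given as a unit quaternion [x, y, z, w].
In Python, from workcell import bot, viewer, order gives the robot as it stands. The module is installed in compiled form; this text tells all that it offers.
- The arm moves only by the tool send_rows, never from a script. Its argument "increments" is a list that holds one entry, the list of rows, each a list of 4 numbers: the shift along the tool's x, y, z in m, then the turn about the tool's z in degrees. A call has exactly 8 rows; each row shifts and turns the pose as measured when the row begins, along the tool's axes as they then stand; what a row does not reach is not made up. A row lasts 1/10 s, in which the tool goes at most 50 mm and 8.59 degrees, less where a joint would pass 70% of its speed; a pose out of reach is approached as far as the arm can. A call is refused whole if a number of a shift passes 0.05 or a number of a turn 8.59, either way. A call with a gripper value outside its range is refused whole. "hand" is the closure, from -1 (fully open) to 1 (shut), so that 0 is half open, set as the call begins (left out, the last holds). The fingers move at their own pace and stop on an object; the grip force is fixed at half the most. Time passes only in rows, so rows that do not move let the fingers close, or fill a call up. It gives the time, the measured TCP pose, the force and the opening at its end, in the units of the state.
- bot.get_obs(): the state, without advancing time (a new reading comes with each control period).
- viewer.camera(name): name is "scene" or "top" or "wrist"; returns a dict with "image" (400x640x3 uint8, red, green, blue), "range_z" (400x640 float32, m along the optical axis (not along the pixel's ray), 0 where there is no reading), "camera_matrix" (3x3 intrinsics, pixels), "dist" ([k1, k2, p1, p2, k3] as OpenCV has them; the pictures are not rectified), "eye" and "rotation" of the camera in the world. Camera axes: x right, y down, z forward; pixel columns grow to the right and rows downward; lengths in m; the calibration is good to about 2 mm. A picture is of the moment at which its call begins.
- order.job_done(): hands the job in, once; it reports no verdict.
The state is a dict: "clock": time; "joint_pos": joint angles; "joint_vel": joint speeds; "tau": joint torques, N m; "eef_pos": TCP position; "tool_rot": TCP orientation; "ft_force": force on the tool from outside, world axes, zero at the start; "ft_torque": the same for the moment, N m; "grip_width": finger opening in m.
Only numpy, scipy, OpenCV 4.12 (cv2) and the standard library are available. Lean on these libraries where they do the work, as an engineer would, in place of code of your own. Each camera call takes 0.05 s, during which the arm holds its last target.

## Working session

There is one attempt and no reset: what is moved stays moved. The work goes in short steps, Python scripts to look and compute and a tool call to move; the robot and the scene stay as the last step left them, time stands still between calls to the robot, and variables do not carry over. Pictures are saved under pics/ and viewed, and the job is handed in when it is done.

Besides the shell and the picture viewer there is one more tool, called after ">>>" as name([rows], argument=value, ...), one row to a line, values as JSON. send_rows: Moves the arm, as the interface text tells. Its arguments: {"type":"object","properties":{"increments":{"type":"array","items":{"type":"array","items":{"type":"array","items":{"type":"number"}}}},"hand":{"type":"number"}},"required":["increments"]}

```bash
mkdir -p pics; cat > h.py <<'E'
import numpy as np, cv2
from workcell import bot, viewer, order
def snap(n,f):
    c=viewer.camera(n); cv2.imwrite(f'pics/{f}.png',c['image'][:,:,::-1]); np.savez(f'pics/{f}.npz',**c); return c
def pt(c,u,v,z=None,h=None):
    p=cv2.undistortPoints(np.array([[[u,v]]],float),np.array(c['camera_matrix']),np.array(c['dist']))[0,0]
    d=np.array(c['rotation'])@np.array([p[0],p[1],1.]); e=np.array(c['eye'])
    if h is not None: z=(h-e[2])/d[2]
    elif z is None: z=c['range_z'][int(v),int(u)]
    return e+z*d
E
python3 - <<'E'
from h import *
for n in('scene','top','wrist'):
    c=snap(n,n+'1'); print(n,c['eye'],np.array(c['rotation']).round(3).tolist())
o=bot.get_obs(); print(o)
E
```

```text
scene [ 0.91222399 -0.65301814  1.20150217] [0.924, 0.25, -0.074, -0.281]
top [0.3847288  0.00822055 1.18321182] [0.713, -0.697, 0.059, -0.05]
wrist [ 0.28613223 -0.41676538  0.37246504] [0.836, -0.527, -0.083, 0.13]
{'clock': 0.15, 'joint_pos': array([-1.12401902e+00,  2.41286253e-01,  4.04048701e-03,  1.33522337e+00,
        1.19995594e-05,  1.57080458e+00]), 'joint_vel': array([ 0.00119127, -0.00191086,  0.00248381,  0.00058295,  0.00042188,
        0.00071577]), 'tau': array([-1.64826497e-04, -3.72634220e+01,  2.52639359e+01,  1.23470961e-02,
        1.32898032e-05, -4.39731323e-06]), 'eef_pos': array([ 0.2158319 , -0.450499  ,  0.24159692]), 'tool_rot': array([ 8.46183478e-01, -5.32891004e-01, -7.04559764e-04, -4.50784534e-04]), 'ft_force': array([0.33751325, 0.77738344, 0.54585249]), 'ft_torque': array([ 0.02810471,  0.02919463, -0.02603842]), 'grip_width': 0.08510897185034556}
```

```bash
sed -i "s/d=np.array(c\['rotation'\])@/from scipy.spatial.transform import Rotation as R; q=np.array(c['rotation']); q=R.from_quat(q).as_matrix() if q.size==4 else q\n    d=q@/" h.py; cat h.py
```

```text
import numpy as np, cv2
from workcell import bot, viewer, order
def snap(n,f):
    c=viewer.camera(n); cv2.imwrite(f'pics/{f}.png',c['image'][:,:,::-1]); np.savez(f'pics/{f}.npz',**c); return c
def pt(c,u,v,z=None,h=None):
    p=cv2.undistortPoints(np.array([[[u,v]]],float),np.array(c['camera_matrix']),np.array(c['dist']))[0,0]
    from scipy.spatial.transform import Rotation as R; q=np.array(c['rotation']); q=R.from_quat(q).as_matrix() if q.size==4 else q
    d=q@np.array([p[0],p[1],1.]); e=np.array(c['eye'])
    if h is not None: z=(h-e[2])/d[2]
    elif z is None: z=c['range_z'][int(v),int(u)]
    return e+z*d
```

View pics/scene1.png

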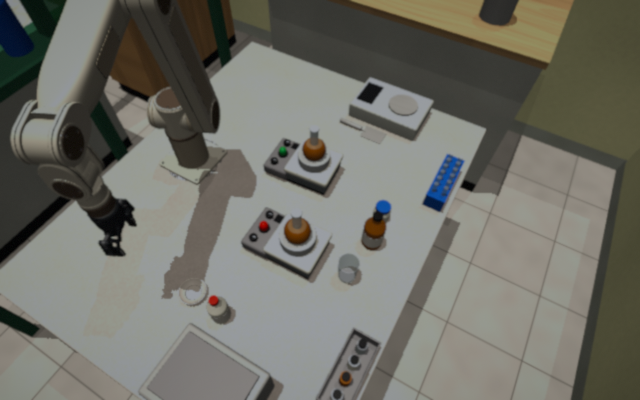

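View pics/top1.png

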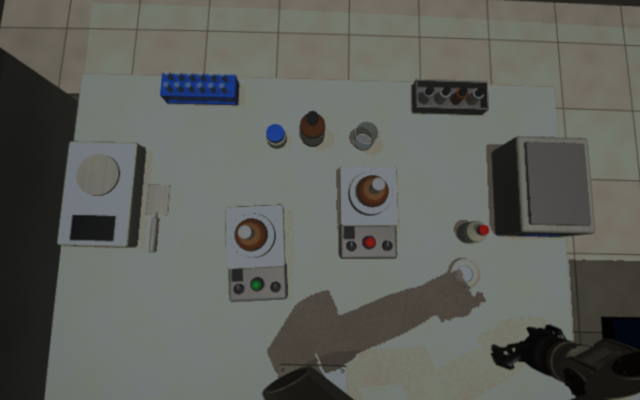

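The scene view has the green lamp on the far/left plate at (283,152) and the red lamp on the right plate at (264,227). In the top view the red lamp is at (370,242) and flask_b is at about (372,190). Next I'll enlarge both views around the red plate.

```bash
python3 - <<'E'
import cv2,numpy as np
a=cv2.imread('pics/top1.png')[150:270,320:420]; a=cv2.convertScaleAbs(a,alpha=1.6)
cv2.imwrite('pics/topc.png',cv2.resize(a,None,fx=5,fy=5,interpolation=cv2.INTER_CUBIC))
a=cv2.imread('pics/scene1.png')[195:285,235:345]; a=cv2.convertScaleAbs(a,alpha=1.4)
cv2.imwrite('pics/scenec.png',cv2.resize(a,None,fx=6,fy=6,interpolation=cv2.INTER_CUBIC))
E
```

```text
(no output)
```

View pics/topc.png

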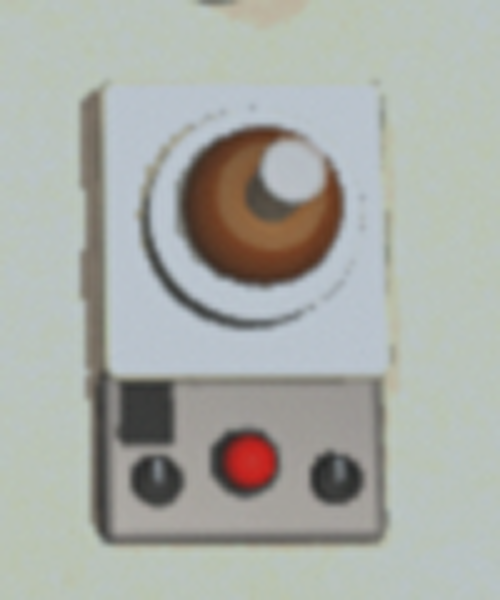

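View pics/scenec.png

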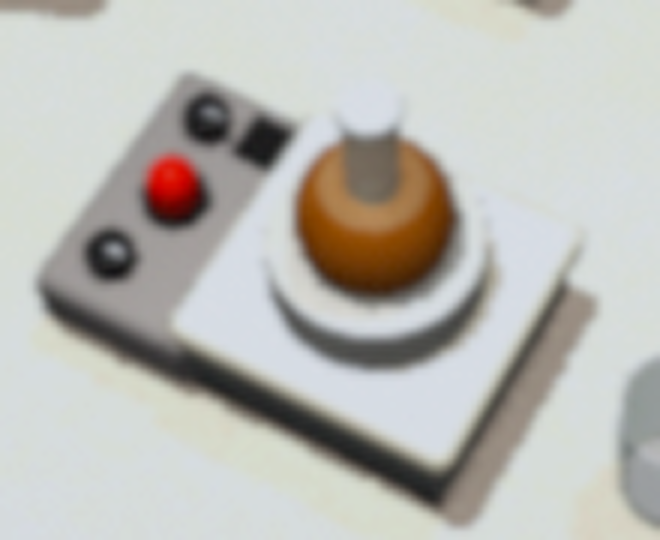

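```bash
python3 - <<'E'
from h import *
T=np.load('pics/top1.npz');S=np.load('pics/scene1.npz')
t=lambda x,y:((x+.5)/5-.5+320,(y+.5)/5-.5+150)
s=lambda x,y:((x+.5)/6-.5+235,(y+.5)/6-.5+195)
print('lip top',pt(T,*t(294,170),h=.25),'range',pt(T,*t(294,170)))
print('bulb',pt(T,*t(263,206),h=.1465))
print('rim',pt(T,*t(255,214),h=.125))
print('lamp',pt(T,*t(249,462),h=.09))
print('lip sc',pt(S,*s(370,108),h=.25),pt(S,*s(370,108)))
print('bulb sc',pt(S,*s(376,214),h=.1465))
print('rim sc',pt(S,*s(378,240),h=.125))
print('lamp sc',pt(S,*s(173,180),h=.085))
for n,(x,y),h in(('amber',(313,118),.17),('beaker',(368,130),.095),('reagent',(483,230),.13),('dish',(464,271),.02),('greenlip',(245,232),.25),('redlamp',(370,242),.09)): print(n,pt(T,x,y,h=h))
E
```

```text
lip top [ 0.56908241 -0.14497397  0.25      ] range [ 0.56857074 -0.14454879  0.2525901 ]
bulb [ 0.56983298 -0.14559175  0.1465    ]
rim [ 0.56920657 -0.14448504  0.125     ]
lamp [ 0.43838503 -0.14660599  0.09      ]
lip sc [ 0.56864075 -0.14471568  0.25      ] [ 0.56838394 -0.14433575  0.24928881]
bulb sc [ 0.56746289 -0.1427502   0.1465    ]
rim sc [ 0.56941355 -0.14509186  0.125     ]
lamp sc [ 0.44075281 -0.15055481  0.085     ]
amber [0.75693687 0.01473345 0.17      ]
beaker [ 0.75335798 -0.14115489  0.095     ]
reagent [ 0.47467454 -0.44308716  0.13      ]
dish [ 0.36457729 -0.43018252  0.02      ]
greenlip [0.44691065 0.16526738 0.25      ]
redlamp [ 0.43842177 -0.14824157  0.09      ]
```

Measurements agree: both cameras put the flask axis at (0.569, -0.145), with the lip top at 0.250. Lamp to block is 130 mm, as specified. I'll start the approach, rising above the lip height.

>>> send_rows([
  [[-0.008,-0.03,-0.01,0],[-0.008,-0.03,-0.01,0],[-0.008,-0.03,-0.01,0],[-0.008,-0.03,-0.01,0],[-0.008,-0.03,-0.01,0],[-0.008,-0.03,-0.01,0],[-0.008,-0.03,-0.01,0],[-0.008,-0.03,-0.01,0]],
], hand=-1)

```text
clock: 0.95
eef_pos: [0.4075, -0.285, 0.3196]
tool_rot: [0.844, -0.537, -0.006, -0.002]
ft_force: [0.6, -0.4, 0.4]
grip_width: 0.0851
```

```bash
cat > togo.py <<'E'
from h import *
from scipy.spatial.transform import Rotation as R
import sys
o=bot.get_obs(); r=R.from_quat(o['tool_rot']); t=np.array([float(a) for a in sys.argv[1:4]])
print('clock',o['clock'],'pos',o['eef_pos'].round(4),'togo tool',r.inv().apply(t-o['eef_pos']).round(4),'z',r.as_matrix()[:,2].round(3),'x',r.as_matrix()[:,0].round(3),'F',o['ft_force'].round(1),'w',o['grip_width'],'j',o['joint_pos'].round(2))
E
python3 togo.py .569 -.145 .31
```

```text
clock 0.95 pos [ 0.4075 -0.285   0.3196] togo tool [-0.0584 -0.2056  0.0096] z [-0.008  0.009 -1.   ] x [ 0.423 -0.906 -0.011] F [ 0.6 -0.4  0.4] w 0.0851008797186493 j [-0.61  0.23  0.18  1.54  0.    2.09]
```

>>> send_rows([
  [[-0.008,-0.03,0,0],[-0.008,-0.03,0,0],[-0.008,-0.03,0,0],[-0.008,-0.03,0,0],[-0.008,-0.03,0,0],[-0.008,-0.025,0,0],[-0.006,-0.018,0,0],[-0.004,-0.008,0,0]],
])

```text
clock: 1.75
eef_pos: [0.5727, -0.1383, 0.3177]
tool_rot: [0.845, -0.535, -0.007, -0.001]
ft_force: [-0.0, -0.4, -0.2]
grip_width: 0.0853
```

```bash
python3 togo.py .569 -.145 .31; python3 -c "
from h import *
snap('wrist','w2')"
```

```text
clock 1.75 pos [ 0.5727 -0.1383  0.3177] togo tool [0.0046 0.0061 0.0077] z [-0.01   0.009 -1.   ] x [ 0.427 -0.904 -0.013] F [-0.  -0.4 -0.2] w 0.08525018298866416 j [-0.24  0.42  0.46  1.62  0.01  2.46]
```

View pics/w2.png

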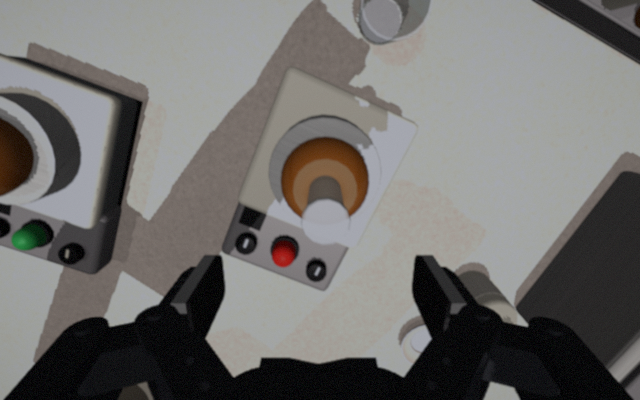

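The wrist view has the red lamp at (285,250) on the plate below and the lip at (325,221), between the fingers, which are at about x=205 and 430. I'll measure the lip from this view too, then correct the position.

>>> send_rows([
  [[0.004,0.006,0,0],[0.001,0.001,0,0],[0,0,0,0],[0,0,0,0],[0,0,0,0],[0,0,0,0],[0,0,0,0],[0,0,0,0]],
])

```text
clock: 2.6
eef_pos: [0.5654, -0.1494, 0.3183]
tool_rot: [0.843, -0.537, -0.007, -0.001]
ft_force: [-0.7, 0.1, 0.2]
grip_width: 0.0854
```

```bash
python3 togo.py .569 -.145 .209; python3 -c "
from h import *
c=np.load('pics/w2.npz')
print(pt(c,325,221,h=.25),pt(c,325,221))"
```

```text
clock 2.6 pos [ 0.5654 -0.1494  0.3183] togo tool [-0.0011 -0.0059  0.1093] z [-0.011  0.009 -1.   ] x [ 0.423 -0.906 -0.013] F [-0.7  0.1  0.2] w 0.08539121217359286 j [-0.26  0.42  0.45  1.61  0.01  2.44]
[ 0.57061789 -0.14317676  0.25      ] [ 0.56989965 -0.143538    0.24807209]
```

>>> send_rows([
  [[-0.001,-0.003,0.01,0],[-0.001,-0.003,0.015,0],[0,-0.001,0.015,0],[0,0,0.015,0],[0,0,0.015,0],[0,0,0.015,0],[0,0,0.01,0],[0,0,0.005,0]],
])

```text
clock: 3.4
eef_pos: [0.5706, -0.1413, 0.2104]
tool_rot: [0.844, -0.536, -0.007, -0.001]
ft_force: [0.1, 0.1, -0.3]
grip_width: 0.0856
```

```bash
python3 togo.py .5693 -.1447 .209; python3 -c "
from h import *
snap('wrist','w3')"
```

```text
clock 3.4 pos [ 0.5706 -0.1413  0.2104] togo tool [0.0025 0.0027 0.0014] z [-0.012  0.009 -1.   ] x [ 0.425 -0.905 -0.013] F [ 0.1  0.1 -0.3] w 0.08561847270557187 j [-0.25  0.44  0.21  1.35  0.01  2.46]
```

View pics/w3.png

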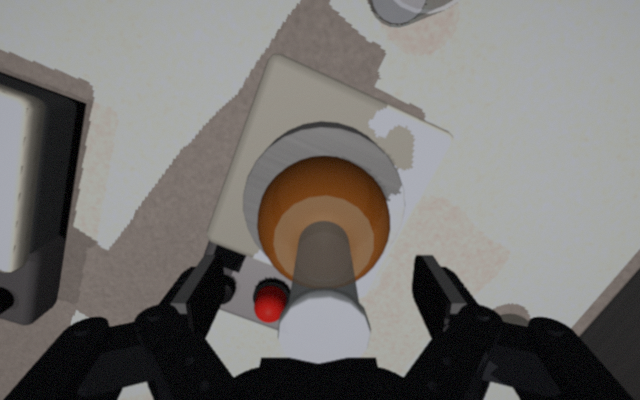

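The neck (323, 220–300) sits midway between the pads (about x=215 and 425), and there's no contact force. I'll make a small trim and then close.

>>> send_rows([
  [[0.001,0.001,0.001,0],[0,0,0,0],[0,0,0,0],[0,0,0,0],[0,0,0,0],[0,0,0,0],[0,0,0,0],[0,0,0,0]],
])

```text
clock: 4.25
eef_pos: [0.5715, -0.1431, 0.2117]
tool_rot: [0.844, -0.536, -0.005, -0.002]
ft_force: [0.0, 0.7, -0.8]
grip_width: 0.0855
```

```bash
python3 togo.py .5693 -.1447 .209
```

```text
clock 4.25 pos [ 0.5715 -0.1431  0.2117] togo tool [0.0005 0.0027 0.0027] z [-0.007  0.008 -1.   ] x [ 0.425 -0.905 -0.011] F [ 0.   0.7 -0.8] w 0.08550477992711257 j [-0.25  0.44  0.21  1.35  0.01  2.45]
```

Good along the jaw axis (0.5 mm off). Closing.

>>> send_rows([
  [[0,0.002,0.002,0],[0,0,0,0],[0,0,0,0],[0,0,0,0],[0,0,0,0],[0,0,0,0],[0,0,0,0],[0,0,0,0]],
], hand=1)

```text
clock: 5.05
eef_pos: [0.5697, -0.1446, 0.2096]
tool_rot: [0.844, -0.536, -0.005, -0.001]
ft_force: [-0.4, -1.1, -0.0]
grip_width: 0.027
```

```bash
python3 togo.py .5693 -.1447 .31; python3 -c "
from h import *
snap('wrist','w4')"
```

```text
clock 5.05 pos [ 0.5697 -0.1446  0.2096] togo tool [-0.001   0.0007 -0.1004] z [-0.007  0.008 -1.   ] x [ 0.425 -0.905 -0.01 ] F [-0.4 -1.1 -0. ] w 0.027034729021176495 j [-0.25  0.44  0.2   1.34  0.01  2.45]
```

View pics/w4.png

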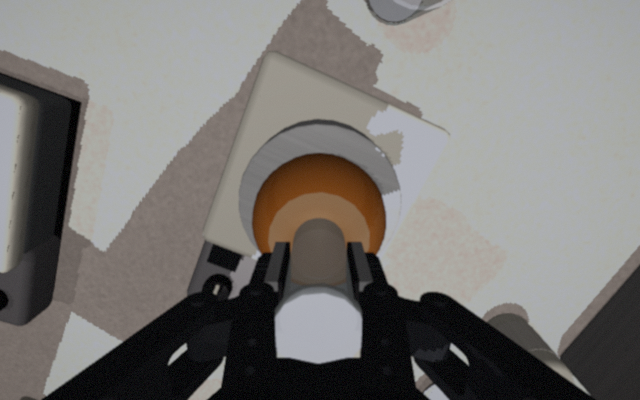

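The opening stopped at 27 mm, against a 28 mm neck, with the pads at (278,270) and (362,270) on the neck and little side force. I'll lift gently.

>>> send_rows([
  [[0,0,-0.003,0],[0,0,-0.005,0],[0,0,-0.006,0],[0,0,-0.007,0],[0,0,-0.007,0],[0,0,-0.007,0],[0,0,-0.007,0],[0,0,-0.007,0]],
])

```text
clock: 5.9
eef_pos: [0.5686, -0.1439, 0.2602]
tool_rot: [0.844, -0.536, -0.008, -0.001]
ft_force: [-0.0, -0.9, -2.3]
grip_width: 0.0272
```

```bash
python3 togo.py .5693 -.1447 .31; python3 -c "
from h import *
snap('wrist','w5')"
```

```text
clock 5.9 pos [ 0.5686 -0.1439  0.2602] togo tool [ 0.0003  0.     -0.0498] z [-0.013  0.01  -1.   ] x [ 0.425 -0.905 -0.015] F [-0.  -0.9 -2.3] w 0.02723692687917109 j [-0.25  0.42  0.31  1.47  0.01  2.45]
```

View pics/w5.png

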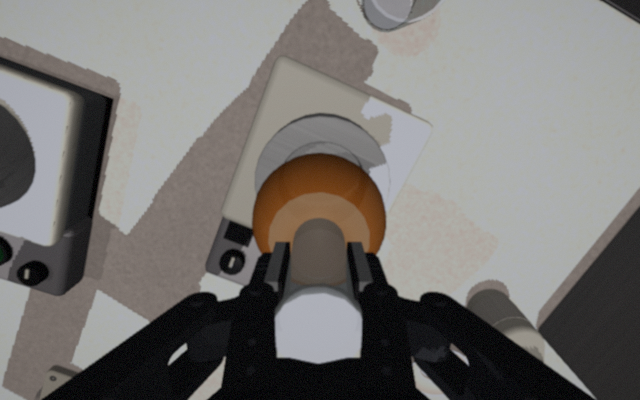

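The flask is rising with the hand. It hasn't moved in the wrist image (bulb at (320,210)), and the block's well is now showing at (320,150). The load reads -2.3 N, about the flask's weight.

>>> send_rows([
  [[0,0,-0.006,0],[0,0,-0.008,0],[0,0,-0.008,0],[0,0,-0.008,0],[0,0,-0.007,0],[0,0,-0.006,0],[0,0,-0.004,0],[0,0,-0.002,0]],
])

```text
clock: 6.75
eef_pos: [0.5698, -0.1447, 0.3156]
tool_rot: [0.844, -0.536, -0.006, -0.001]
ft_force: [-0.8, -0.2, -2.0]
grip_width: 0.0271
```

```bash
python3 togo.py .5693 -.1447 .31; python3 -c "
from h import *
snap('top','t6');c=snap('scene','s6')
import cv2
a=cv2.convertScaleAbs(cv2.imread('pics/s6.png')[150:285,220:360],alpha=1.4)
cv2.imwrite('pics/s6c.png',cv2.resize(a,None,fx=4,fy=4,interpolation=2))"
```

```text
clock 6.75 pos [ 0.5698 -0.1447  0.3156] togo tool [-0.0001  0.0005  0.0056] z [-0.009  0.009 -1.   ] x [ 0.425 -0.905 -0.012] F [-0.8 -0.2 -2. ] w 0.02712818928004524 j [-0.25  0.42  0.45  1.61  0.01  2.45]
```

View pics/s6c.png

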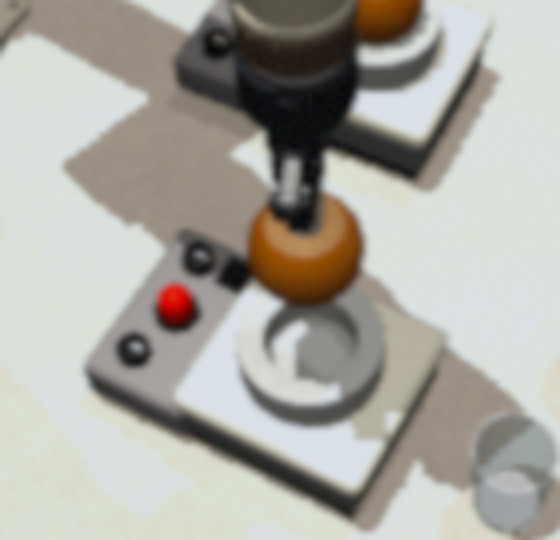

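View pics/t6.png

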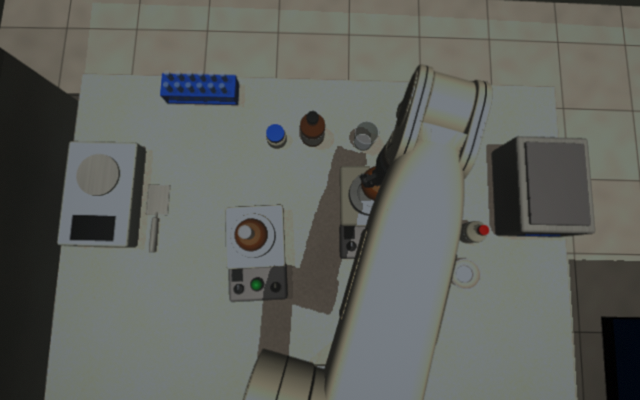

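The flask hangs upright over its own block: bulb at (305,248) in the scene crop, empty well at (312,345). In the top view the other flask and the bystanders are where they were. I'll lower it by 5 mm and then hold.

>>> send_rows([
  [[0,0,0.002,0],[0,0,0.002,0],[0,0,0.001,0],[0,0,0,0],[0,0,0,0],[0,0,0,0],[0,0,0,0],[0,0,0,0]],
])

```text
clock: 7.65
eef_pos: [0.569, -0.1444, 0.308]
tool_rot: [0.844, -0.536, -0.008, -0.001]
ft_force: [0.0, -0.1, -2.1]
grip_width: 0.0272
```

>>> send_rows([
  [[0,0,0,0],[0,0,0,0],[0,0,0,0],[0,0,0,0],[0,0,0,0],[0,0,0,0],[0,0,0,0],[0,0,0,0]],
])

```text
clock: 8.45
eef_pos: [0.5691, -0.1444, 0.3083]
tool_rot: [0.844, -0.536, -0.008, -0.001]
ft_force: [-0.2, 0.7, -2.1]
grip_width: 0.0273
```

>>> send_rows([
  [[0,0,0,0],[0,0,0,0],[0,0,0,0],[0,0,0,0],[0,0,0,0],[0,0,0,0],[0,0,0,0],[0,0,0,0]],
])

```text
clock: 9.25
eef_pos: [0.5691, -0.1444, 0.3083]
tool_rot: [0.844, -0.536, -0.008, -0.001]
ft_force: [-0.0, -0.1, -2.6]
grip_width: 0.0274
```

>>> send_rows([
  [[0,0,0,0],[0,0,0,0],[0,0,0,0],[0,0,0,0],[0,0,0,0],[0,0,0,0],[0,0,0,0],[0,0,0,0]],
])

```text
clock: 10.05
eef_pos: [0.5691, -0.1444, 0.3082]
tool_rot: [0.844, -0.536, -0.008, -0.001]
ft_force: [-0.4, 0.2, -1.9]
grip_width: 0.0272
```

>>> send_rows([
  [[0,0,0,0],[0,0,0,0],[0,0,0,0],[0,0,0,0],[0,0,0,0],[0,0,0,0],[0,0,0,0],[0,0,0,0]],
])

```text
clock: 10.85
eef_pos: [0.5691, -0.1444, 0.3082]
tool_rot: [0.844, -0.536, -0.008, -0.001]
ft_force: [0.7, -0.9, -3.1]
grip_width: 0.0275
```

>>> send_rows([
  [[0,0,0,0],[0,0,0,0],[0,0,0,0],[0,0,0,0],[0,0,0,0],[0,0,0,0],[0,0,0,0],[0,0,0,0]],
])

```text
clock: 11.65
eef_pos: [0.5691, -0.1444, 0.3082]
tool_rot: [0.844, -0.536, -0.008, -0.001]
ft_force: [-0.1, 0.7, -2.7]
grip_width: 0.0271
```

It held still for 4 s. One last visual check before handing in.

```bash
python3 - <<'E'
from h import *
c=snap('scene','s7'); w=snap('wrist','w7')
b=c['image'].astype(int)
m=(b[...,0]>1.5*b[...,2])&(b[...,0]>60)&(b[...,1]>0.3*b[...,0])
m[:185]=0;m[232:]=0;m[:,:270]=0;m[:,320:]=0
v,u=np.nonzero(m); print(u.min(),u.max(),v.min(),v.max(),m.sum())
uc=(u.min()+u.max())/2; vb=v.max()-(u.max()-u.min())/2
print('bulb centre if z=.2495',pt(c,uc,vb,h=.104+.0986+.0425), 'surface', pt(c,uc,vb))
E
```

```text
281 309 200 225 471
bulb centre if z=.2495 [ 0.56096825 -0.13930474  0.2451    ] surface [ 0.57481284 -0.15955252  0.28279616]
```

View pics/s7.png

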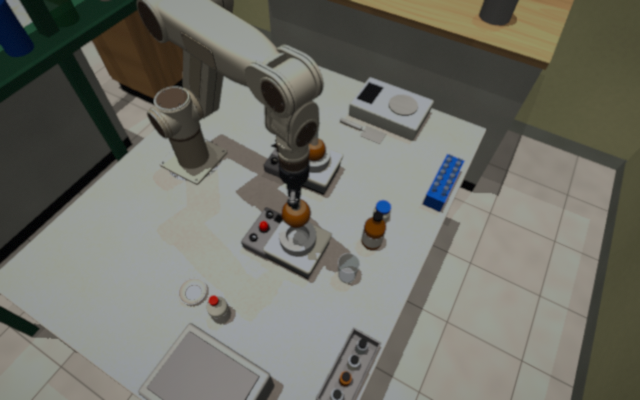

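View pics/w7.png

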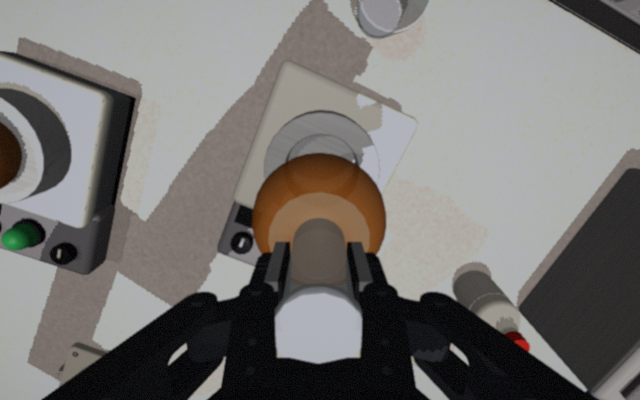

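The flask looks the same in the hand as at the grasp (bulb at (320,215), so no slip or tilt). It hangs over its own block, and the bystanders haven't moved.

```bash
python3 -c "
from h import *
print(order.job_done())"
```

```text
the job is handed in; nothing more can be done
None
```

The red lamp was on the right hotplate, so I took that flask (flask_b) by the neck and lifted it straight up. I'm holding it over its own block and handed the job in while still holding.

- **Hold:** the tool stayed at (0.569, -0.144, 0.308) for about 4 s, varying by under 1 mm. That puts the bottom of the flask about 78 mm above the block rim. Its axis is within a few mm of the block centre, and the tool leans about 0.015 rad.
- **Grip:** the fingers stopped at 27 mm on the 28 mm neck. The load on the wrist is 2–3 N, which fits the flask's weight. The wrist picture shows no slip or tilt since the grasp.
- **Everything else:** in the pictures, the other flask and the bystanders are where they started. I judged that by eye and did not measure it.
- **One check disagreed slightly:** a rough position of the bulb from the last scene picture came out about 10 mm off in the horizontal. The bulb's outline there is partly hidden by the gripper, so I trusted the tool position and the wrist view. Either figure is well inside the 50 mm limit.

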